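Torque the centrifuge rotor nut

TASK

Two centrifuge rotors stand on the lab bench. Tighten the nut of the one that carries the break-over torque wrench: turn the wrench clockwise, seen from above, until the nut is fully home and the handle breaks over at its hinge, clearly bent, but stop well before the hinge is folded to its end stop. Let go with the handle left bent, and leave the plain spanner on the other rotor alone.

Things in the scene. Friction and masses are not known exactly. Their poses are not given: they have to be found in the camera images.
- torque_grip (a point): Middle of the black ribbed grip (100 long, 26 wide, 24 mm high) of the break-over torque wrench seated on its nut: level, 100 mm above bench, air under and beside the grip. Frame: x along the handle away from the nut, z up. Hinge pin (brass, in a dark steel fork) 115 mm back along -x; nut axis 60 mm farther back in line while straight. Handle points within 50 deg of straight away from the robot.
- wrench_head (a joint): Turn of the nut with wrench head and shank, rad, about the nut's vertical axis; grows clockwise from above. Starts at 0 to 0.3, stops dead at 0.65 (nut home). Stiff, about 0.4 N m (2 to 3 N at the grip); stays where left. The rotor below it: aluminium, 116 mm across, top 80 mm above the bench, on a fixed white 150 x 130 mm plate.
- wrench_handle (a joint): Bend of the handle at the vertical hinge pin, rad; 0 straight (as it starts), grows clockwise from above, end stop 0.6. Straight while the nut turns; once the nut is home it breaks over at about 1.4 N m at the pin (12 N sideways at the middle of the grip), gives at that steady force and stays bent where left.
- spanner_end (a point): Centre of the round far end of the plain flat steel one-piece spanner (16 wide, 7 mm thick, no hinge, no black grip) on the identical other rotor, 100 mm above the bench, 190 mm from its nut. It turns on its nut if pushed; leave it alone. Frame: x along the spanner away from its nut. Either rotor may be left or right.

How it is judged (in metres and radians):
At the end, for the whole second after the job is handed in: The nut is home (wrench_head above 0.6 rad) and the handle has broken over: it is bent at its hinge by 0.12 to 0.5 rad (value of joint wrench_head above 0.6 rad and value of joint wrench_handle between 0.12 and 0.5 rad); the robot touches nothing.
It fails at once if the handle is folded on towards its end stop (bent more than 0.52 rad) (value of joint wrench_handle above 0.52 rad).
It fails at once if the plain spanner's end is moved more than 20 mm (distance of spanner_end from where it was at the start of the episode above 0.02 m).
It also fails if it takes over 32 s, if anything falls off the work surface, if the arm or the gripper's body presses on something with over 40 N, if the wrist force passes 120 N, or if a joint passes its speed limit or range.

ROBOT

A 6-joint arm with a two-finger parallel gripper is mounted at the origin on the work surface. World frame = base frame: x ahead of the robot, y to its left, z up, the work surface at z = 0. Lengths are in m, angles in degrees, forces in N, time in s.
With the tool pointing down it reaches from about 0.4 to 0.825 m from the base axis. Payload 7 kg.
Tool frame: the origin (TCP) lies midway between the tips of the shut fingers; the grasp point (between the pads) lies 19 mm behind it; z points along the fingers, y is the line along which they close (so a half turn about z gives the same grasp; the last joint's range is limited). The gripper opens to 88 mm and grips with 3 to 60 N. Pads are 19 mm wide; open, the fingers measure 130 mm over their backs; the gripper's body (78 mm by 193 mm) begins 47 mm behind the grasp point.
Start: joints at [-50.357, 20.546, 0.682, 0, -70.136, -16.507], TCP at [0.265, -0.621, 0.227] pointing down, gripper open.
Joint ranges: [-176.03, 176.03], [-82.01, 121.73], [-58.28, 71.71], [-173.87, 95.51], [-174.79, -0.11], [-173.66, 173.66]. Speed limits (degrees/s): [136.94, 136.94, 172.46, 180, 180, 180].

INTERFACE

Orientations are given as a 3x3 rotation matrix whose columns are the frame's x, y, z axes.
In Python, from rig import robot gives the robot as it stands. Calls block until the motion is done:
- robot.goto(position, orientation): joint-space move of the TCP to a pose.
- robot.servo_line(position, ori=None, speed=0.15): straight line of the TCP; ori=None keeps the orientation; speed is the mean speed in m/s.
- robot.movej(angles): joint-space move.
- robot.move_gripper(opening): opening from 0.0 (shut) to 1.0 (fully open); the grip force is fixed at half the most; returns when the fingers have stopped.
- robot.dwell(seconds).
- robot.ik(position, orientation): joint angles nearest the present ones, or None.
- robot.grab_frame(name): name is "scene" or "top" or "wrist"; returns (picture, depth): 384x512x3 uint8, red, green, blue; 384x512 float32, m along the optical axis (not along the pixel's ray), 0 where there is no reading.
- robot.camera_info(name): a dict with "vfov" (degrees; the focal length in pixels is half the picture's height over the tangent of half this angle, whatever the lens; pixels are square), "cx", "cy" (the principal point, pixels), "view" (4x4, takes a point from world to camera coordinates); the wrist camera has in their place "T_tool_cam" (4x4, takes a point from camera to tool coordinates, whose origin is the TCP and whose axes are the flange's). Camera axes: x right, y down, z forward; pixel columns grow to the right and rows downward; lengths in m; the calibration is good to about 2 mm. A picture is of the moment at which its call begins: read the wrist's pose just before it. camera_info takes no time and is no camera call.
A pose or a line that the arm cannot do raises robot.Unreachable and nothing moves.
- robot.job_done(): hands the job in; it is judged then, once.
Readings, each from a call of its own:
- robot.read_t(): time.
- robot.read_qpos(): joint angles.
- robot.read_qvel(): joint speeds.
- robot.read_effort(): joint torques, N m.
- robot.read_position(): TCP position.
- robot.read_tcp_rot(): TCP orientation.
- robot.read_force(): force on the tool from outside, world axes, zero at the start.
- robot.read_ft_torque(): the same for the moment, N m.
- robot.read_grip_width(): opening from 0.0 (shut) to 1.0 (fully open).
- robot.read_finger_force(): force on a finger pad.
Only numpy, scipy, OpenCV 4.12 (cv2) and the standard library are available. Lean on these libraries where they do the work, as an engineer would, in place of code of your own. Each camera call takes 0.05 s, during which the arm holds its last target. There are 200 camera calls.

## Working session

There is one attempt and no reset: what is moved stays moved. The work goes in short steps, each a Python script; the robot and the scene stay as the last script left them, time stands still between calls to the robot, and variables do not carry over. Pictures are saved under pics/ and viewed, at most 10 in all, crops included, and the job is handed in when it is done.

```bash
mkdir -p pics; cat > h.py <<'E'
import numpy as np, cv2
from rig import robot
def ray_plane(name,uv,z):
    i=robot.camera_info(name); f=192/np.tan(np.radians(i["vfov"])/2)
    V=np.array(i["view"]); R=V[:3,:3]; t=V[:3,3]; o=-R.T@t
    uv=np.atleast_2d(uv).astype(float)
    d=np.c_[(uv[:,0]-i["cx"])/f,(uv[:,1]-i["cy"])/f,np.ones(len(uv))]@R
    return o+d*((z-o[2])/d[:,2])[:,None]
E
python3 - <<'E'
from h import *
for n in("scene","top"):
    p,d=robot.grab_frame(n); np.savez(f"pics/{n}.npz",p=p,d=d); cv2.imwrite(f"pics/{n}0.png",p[...,::-1])
    i=robot.camera_info(n);print({k:np.round(v,3).tolist() if k=='view' else v for k,v in i.items()})
print(robot.read_t(),robot.read_position(),robot.read_tcp_rot())
E
```

```text
{'vfov': 46.64343320528277, 'cx': 251.50095061921257, 'cy': 186.18704679426483, 'view': [[-0.417, 0.909, -0.008, 0.202], [0.543, 0.242, -0.804, -0.193], [-0.729, -0.34, -0.595, 1.424], [0.0, 0.0, 0.0, 1.0]]}
{'vfov': 46.830028193333284, 'cx': 253.78292100219687, 'cy': 187.75089897811267, 'view': [[-0.003, -1.0, -0.001, 0.044], [-0.987, 0.003, -0.162, 0.563], [0.162, 0.0, -0.987, 1.125], [0.0, 0.0, 0.0, 1.0]]}
0.1 [ 0.26501759 -0.62032077  0.2257349 ] [[-9.19605357e-01 -3.92842830e-01 -7.05478471e-04]
 [-3.92843437e-01  9.19604473e-01  1.28338534e-03]
 [ 1.44592429e-04  1.45735062e-03 -9.99998928e-01]]
```

View pics/top0.png

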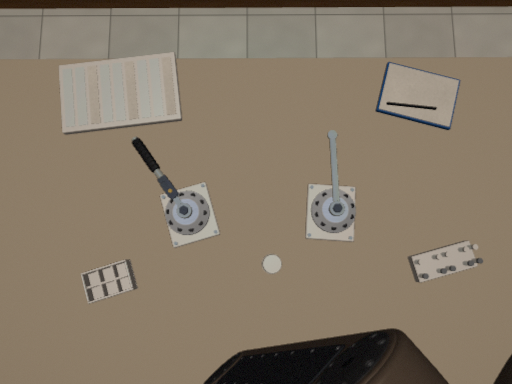

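View pics/scene0.png

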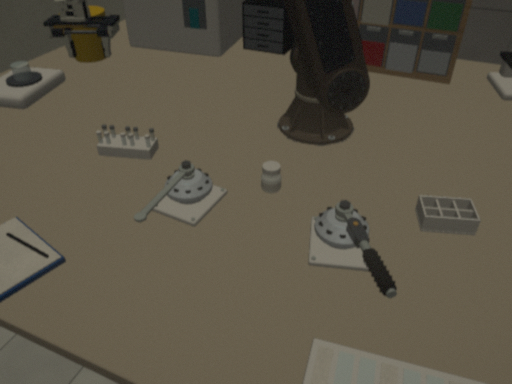

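The torque wrench is on the left rotor: in the top view its grip runs about (136,142)–(157,169), with the pin near (170,190) and the nut near (184,210). The spanner is on the right rotor, with its end at (332,134).

```bash
python3 - <<'E'
from h import *
p=np.load("pics/top.npz")["p"]; 
m=(p.max(2)<50).astype(np.uint8); m[:, :125]=0; m[:135]=0; m[174:]=0; m[:,175:]=0
n,l,s,c=cv2.connectedComponentsWithStats(m); k=1+np.argmax(s[1:,4]); print(s[k],c[k])
box=cv2.minAreaRect(np.argwhere(l==k)[:,::-1].astype(np.float32)); print(box)
W=ray_plane("top",box and cv2.boxPoints(box),.106); print(W.round(4))
g=ray_plane("top",c[k],.106)[0]; print("grip",g)
h=cv2.cvtColor(p,cv2.COLOR_RGB2HSV); b=np.zeros(m.shape,np.uint8); b[180:200,160:180]=((h[...,1]>110)&(h[...,2]>80)&(h[...,0]<35))[180:200,160:180]
a=np.argwhere(b)[:,::-1]; print(len(a),a.mean(0)); P=ray_plane("top",a.mean(0),.108)[0]
N=ray_plane("top",(184,210),.11)[0]; E=ray_plane("top",(332,134),.1)[0]
print("pin",P,"nut",N,"spanner end",E); print(np.linalg.norm(g-P),np.linalg.norm(P-N),np.linalg.norm(g-N))
for A in(P,N): print(np.degrees(np.arctan2(*(g-A)[1::-1])))
E
```

```text
[133 138  27  34 320] [145.19375  154.396875]
((145.20944213867188, 154.3830108642578), (36.400394439697266, 9.121816635131836), 55.61965560913086)
[[0.6726 0.3543 0.106 ]
 [0.6861 0.3356 0.106 ]
 [0.6076 0.2807 0.106 ]
 [0.5945 0.2992 0.106 ]]
grip [0.63994609 0.3173573  0.106     ]
11 [169.54545455 190.36363636]
pin [0.54711183 0.25265503 0.108     ] nut [0.49749124 0.21513108 0.11      ] spanner end [ 0.69361436 -0.15894266  0.1       ]
0.11317500962456493 0.06224347613604749 0.17538410585529685
34.8751601808955
35.66338657232104
```

```bash
cat >> h.py <<'E'
N=np.array([.4975,.2155]); TH0=35.3
u=lambda th: np.array([np.cos(np.radians(th)),np.sin(np.radians(th))])
def left(th): return np.array([-u(th)[1],u(th)[0]])
def ori(th):
    y=np.r_[left(th),0]; z=np.array([0,0,-1.]); return np.c_[np.cross(y,z),y,z]
def pose(C,R,th,d,z): return np.r_[C+R*u(th)+d*left(th),z]
E
python3 - <<'E'
from h import *
robot.move_gripper(0.0)
d=.036; th=TH0+10
robot.goto(pose(N,.175,th,d,.22),ori(th))
print(robot.read_t(),robot.read_position(),robot.read_force())
robot.servo_line(pose(N,.175,th,d,.088),speed=.12)
f0=np.array(robot.read_force()); print(robot.read_t(),f0.round(2), robot.read_position())
p,_=robot.grab_frame("scene"); cv2.imwrite("pics/s1.png",cv2.resize(p[170:320,260:460],(800,600))[...,::-1])
E
```

```text
5.1417 [0.59537428 0.36455768 0.22004717] [ 0.10584926 -0.69776256  0.92263947]
6.3917 [-0.34  0.36  0.66] [0.59548341 0.36560464 0.08896998]
```

View pics/s1.png

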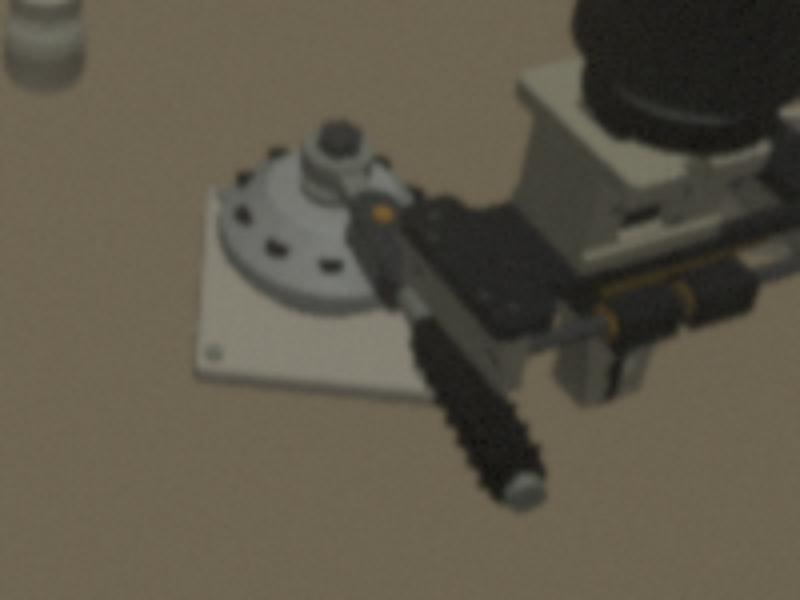

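The crop shows the closed fingers beside the grip on its counter-clockwise side with a clear gap, and the gripper body above the wrench. Next I push along the arc.

```bash
python3 - <<'E'
from h import *
d=.036; th=TH0+10; f0=np.array(robot.read_force()); 
while th>-6:
    th-=1.5; robot.servo_line(pose(N,.175,th,d,.088),ori(th),speed=.05)
    f=(np.array(robot.read_force())-f0); fp=f[:2]@left(th); fr=f[:2]@u(th)
    q=np.array(robot.read_position())[:2]-N
    a=np.degrees(np.arctan2(q[1],q[0])-np.arctan2(d,.175))
    print(round(robot.read_t(),2),round(th,1),a.round(2),fp.round(1),fr.round(1))
    if fp>7.5: break
E
```

```text
6.69 43.8 43.71 -0.2 -1.0
6.94 42.3 42.25 -0.3 -1.4
7.19 40.8 40.77 -0.6 -1.1
7.44 39.3 39.28 -1.0 -1.4
7.69 37.8 37.78 -1.4 -0.2
7.94 36.3 36.27 -0.2 -1.2
8.19 34.8 34.78 -0.7 -1.9
8.44 33.3 33.3 -0.6 -1.1
8.69 31.8 31.79 0.1 -0.8
8.94 30.3 30.25 -0.6 -1.4
9.19 28.8 28.73 -0.3 -0.1
9.44 27.3 27.23 -1.1 -0.8
9.69 25.8 25.73 -0.9 -1.3
9.94 24.3 24.23 -0.5 -2.1
10.19 22.8 22.73 -0.3 -1.1
10.44 21.3 21.23 1.1 -0.7
10.69 19.8 19.74 -1.0 -0.8
10.94 18.3 18.24 -0.9 -1.4
11.19 16.8 16.72 -1.9 -1.3
11.44 15.3 15.24 -0.6 0.2
11.69 13.8 13.72 -0.5 -0.8
11.94 12.3 12.24 -1.4 -0.5
12.19 10.8 10.73 -1.8 -0.4
12.44 9.3 9.23 -0.7 -0.6
12.69 7.8 7.73 -1.4 -0.2
12.94 6.3 6.23 -0.8 -0.7
13.19 4.8 4.74 -0.9 -0.6
13.44 3.3 3.23 -1.3 0.2
13.69 1.8 2.19 3.7 -2.0
13.94 0.3 0.93 5.8 -2.9
14.19 -1.2 -0.46 6.5 -3.4
14.44 -2.7 -1.91 7.1 -2.9
14.69 -4.2 -3.37 6.5 -4.7
14.94 -5.7 -4.83 8.5 -4.9
```

```bash
python3 - <<'E'
from h import *
o=[]
p,_=robot.grab_frame("scene"); o.append(cv2.resize(p[150:330,240:460],(400,327)))
p,_=robot.grab_frame("top"); cv2.imwrite("pics/t2raw.png",p[...,::-1]);o.append(cv2.resize(p[120:250,110:269],(400,327)))
cv2.imwrite("pics/s2.png",np.hstack(o)[...,::-1]); print(robot.read_t(),robot.read_position(),robot.read_force())
E
```

```text
15.0417 [0.67499531 0.23660923 0.08804671] [-3.33687035  9.07905075  0.4155099 ]
```

View pics/s2.png

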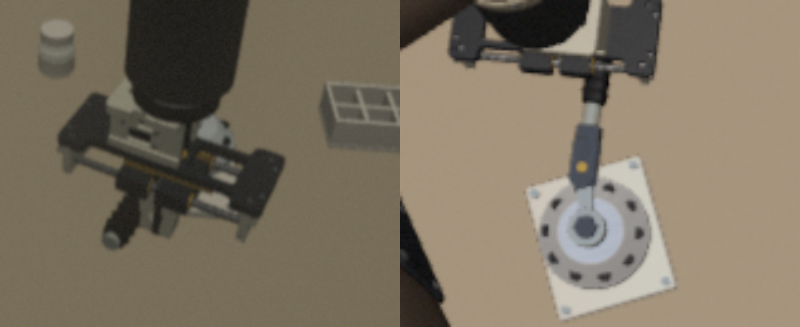

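The crops show the fingers on the grip, the head turned to nearly straight ahead, and the handle slightly bent at the brass pin (crop (582,167)). I'll measure the head and handle angles from the raw top frame.

```bash
cat >> h.py <<'E'
def pin(p):
    h=cv2.cvtColor(p,cv2.COLOR_RGB2HSV); b=(h[...,1]>110)&(h[...,2]>80)&(h[...,0]<35)
    b[:175]=0;b[205:]=0;b[:,:165]=0;b[:,195:]=0
    a=np.argwhere(b)[:,::-1]; return ray_plane("top",a.mean(0),.108)[0][:2]
E
python3 - <<'E'
from h import *
p=cv2.imread("pics/t2raw.png")[...,::-1].copy()
P=pin(p); v=P-N; print("pin",P,np.linalg.norm(v),"head ang",np.degrees(np.arctan2(v[1],v[0])))
# handle centre per row between fork end and gripper (rows 160..170): not bench-coloured
h=cv2.cvtColor(p,cv2.COLOR_RGB2HSV)
L=[]
for r in range(152,184,2):
    c=[x for x in range(176,204) if h[r,x,1]<70 or h[r,x,2]<70]
    if c: w=ray_plane("top",((c[0]+c[-1])/2,r),.105)[0]; L.append(w[:2]); print(r,c[0],c[-1],w[:2].round(4),np.degrees(np.arctan2(*(w[:2]-P)[::-1])).round(1))
E
```

```text
pin [0.55852624 0.22227551] 0.06140121540177403 head ang 6.335389082277358
152 176 203 [0.6461 0.2053] -11.0
154 176 203 [0.6409 0.2052] -11.7
156 176 203 [0.6357 0.2051] -12.6
158 176 203 [0.6305 0.205 ] -13.5
160 176 203 [0.6253 0.2049] -14.6
162 176 203 [0.6201 0.2048] -15.9
164 176 203 [0.6149 0.2047] -17.4
166 176 203 [0.6098 0.2045] -19.1
168 176 203 [0.6046 0.2044] -21.2
170 176 203 [0.5994 0.2043] -23.7
172 176 203 [0.5943 0.2042] -26.8
174 176 203 [0.5892 0.2041] -30.6
176 176 203 [0.584 0.204] -35.6
178 176 203 [0.5789 0.2039] -42.0
180 176 203 [0.5738 0.2038] -50.4
182 176 203 [0.5687 0.2037] -61.3
```

```bash
python3 - <<'E'
from h import *
q=np.array(robot.read_position()); b=np.r_[q[:2]+.05*left(-5.7),q[2]]
robot.servo_line(b,speed=.06); robot.servo_line(b+[0,0,.13]); 
robot.goto([.46,.50,.22],ori(30))
p,_=robot.grab_frame("top"); cv2.imwrite("pics/t3.png",cv2.resize(p[110:250,110:297],(800,600))[...,::-1]); cv2.imwrite("pics/t3raw.png",p[...,::-1])
P=pin(p); v=P-N; th=np.degrees(np.arctan2(v[1],v[0]))
m=(p.max(2)<50).astype(np.uint8); m[:,:165]=0;m[:120]=0;m[175:]=0;m[:,215:]=0
n,l,s,c=cv2.connectedComponentsWithStats(m); k=1+np.argmax(s[1:,4]); g=ray_plane("top",c[k],.106)[0][:2]; w=g-P
print(s[k],c[k],"pin",P,"head",th,"grip",g,np.linalg.norm(w),np.degrees(np.arctan2(w[1],w[0])),robot.read_t())
E
```

```text
[183 124  13  38 331] [188.87613293 142.47432024] pin [0.55870037 0.22265855] head 6.671521853669572 grip [0.67074435 0.20724087] 0.11309977940246406 -7.834915796572585 18.3083
```

View pics/t3.png

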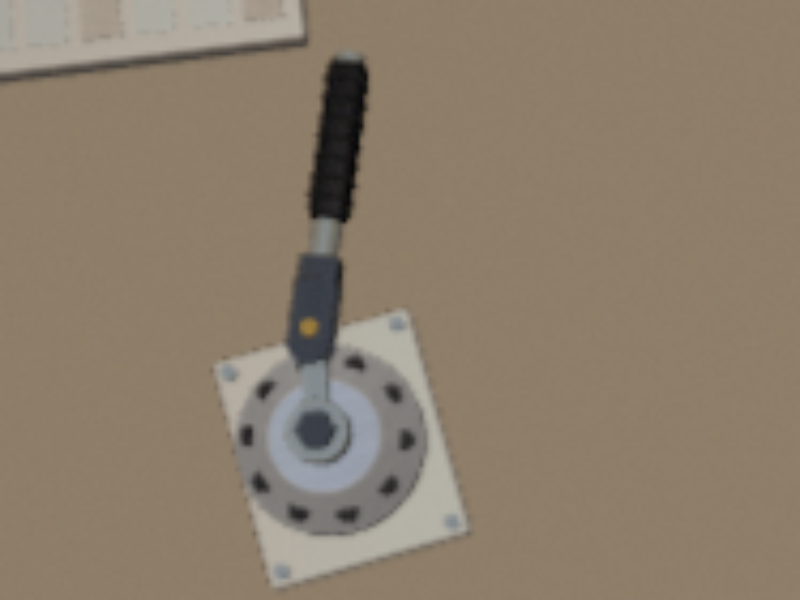

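The picture shows the wrench free of the gripper: pin at crop (309,327), grip centre at (338,140). The handle is bent 14.5° (0.25 rad) clockwise, and it only bends once the nut is home, so I'm handing in.

```bash
python3 -c "
from rig import robot
print(robot.job_done())"
```

```text
the job is handed in; nothing more can be done
None
```

The job is handed in: the nut is home, as shown by the handle breaking over, which is left bent about 0.25 rad; the gripper is clear and the arm stayed clear of the plain spanner (the hand-in call returned no verdict).

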